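# Sort the prep-station handful into caddy, stand and tray

## Task

Tidy the prep station by sorting the four things left out in the row just in front of the robot: stand the two spice jars upright in the wooden caddy, one in each compartment; seat the ramekin upright in the round well of the square wooden board; and lay the peeler flat inside the long shallow steel tray. Set each one down rather than dropping it, and leave the kitchen timer where it stands.

Things in the scene. Friction and masses are not known exactly. Their poses are not given: they have to be found in the camera images.
- jar_1: loose spice jar with a red screw cap, a closed upright cylinder 45 mm across and 106 mm high, 0.08 to 0.15 kg; origin at the centre of its underside, z up its axis. Can be gripped anywhere round it; by the cap is handiest. It stands in the row nearest the robot; the similar jar in the group at the far right end of the table is not meant
- jar_2: loose spice jar with a dark cap, 44 mm across and 105 mm high; origin at the centre of its underside, z up its axis. It stands in the row nearest the robot; the similar jar in the group at the far right end of the table is not meant
- ramekin: loose small white stoneware ramekin (a round open cup with white contents), 66 mm across at the rim tapering to 60 mm at the foot, 38 mm high; origin at the centre of its underside, z up its axis. Can be gripped across the outside just below the rim. It stands in the row nearest the robot; the similar ramekin in the group at the far right end of the table is not meant
- peeler: loose dark green hand peeler lying flat, 170 mm long (its own x), 25 mm wide (its own y), 17 mm high; origin at the centre of its underside, z up. Can be gripped across its width at the middle. It lies in the row nearest the robot; the similar peeler in the group at the far right end of the table is not meant
- jar_caddy: fixed open wooden caddy with two square compartments side by side; outside 72 mm (its x) by 140 mm (its y) by 50 mm high, walls and floor 4 mm; each compartment 64 mm square inside, centres at y = -34 and +34 mm in its frame, floors 4 mm above its origin; origin at the centre of its underside, z up. Either jar may go in either compartment
- ramekin_stand: fixed square light-wood board, 112 by 112 mm and 16 mm high, with one round well in its middle 83 mm across and 8 mm deep (its floor is 8 mm above the origin); origin at the centre of its underside, z up
- tool_tray: fixed long shallow steel tray, outside 112 mm (its own x) by 216 mm (its own y, the long way) by 22 mm high, walls and floor 3 mm, no dividers; origin at the centre of its underside, z up
- timer: round red and white kitchen timer, 67 mm across and 54 mm high, loose; a bystander to be left alone; origin at the centre of its underside. It stands in the row nearest the robot; the similar timer in the group at the far right end of the table is not meant
Mind the look-alikes: they are no part of the job. Of the things that look like the ramekin, the smallest one is meant.

How it is judged:
At the end, for the whole second after the job is handed in: Each jar upright on the floor of its own caddy compartment (14 mm across, 10 mm high, 7 degrees); ramekin upright on the well's floor within 14 mm of its centre; peeler flat on the tray's floor, wholly inside the walls; all at rest; timer within 30 mm of where it stood (x of jar_1 in the frame of jar_caddy between -0.014 and 0.014 m and z of jar_1 in the frame of jar_caddy between -0.005 and 0.01 m and angle between each of jar_1, jar_2's own z axis and vertical below 0.12 rad and x of jar_2 in the frame of jar_caddy between -0.014 and 0.014 m and z of jar_2 in the frame of jar_caddy between -0.005 and 0.01 m and ((y of jar_1 in the frame of jar_caddy between 0.018 and 0.05 m and y of jar_2 in the frame of jar_caddy between -0.05 and -0.018 m) or (y of jar_1 in the frame of jar_caddy between -0.05 and -0.018 m and y of jar_2 in the frame of jar_caddy between 0.018 and 0.05 m)) and horizontal distance between ramekin and ramekin_stand below 0.014 m and angle between each of ramekin, peeler's own z axis and vertical below 0.1 rad and z of ramekin in the frame of ramekin_stand between 0 and 0.012 m and x of peeler in the frame of tool_tray between -0.045 and 0.045 m and y of peeler in the frame of tool_tray between -0.024 and 0.024 m and z of peeler in the frame of tool_tray between -0.004 and 0.008 m and linear speed of each of jar_1, jar_2, ramekin, peeler below 0.02 m/s and distance of timer from where it was at the start of the episode below 0.03 m); the robot touches nothing.
It fails at once if jar_1 is dropped (moves faster than 0.7 m/s out of the fingers) (linear speed of jar_1 above 0.7 m/s and contact force between the fingers and jar_1 below 0.05 N).
It fails at once if jar_2 is dropped (moves faster than 0.7 m/s out of the fingers) (linear speed of jar_2 above 0.7 m/s and contact force between the fingers and jar_2 below 0.05 N).
It fails at once if the ramekin is dropped (moves faster than 0.7 m/s out of the fingers) (linear speed of ramekin above 0.7 m/s and contact force between the fingers and ramekin below 0.05 N).
It fails at once if the peeler is dropped (moves faster than 0.7 m/s out of the fingers) (linear speed of peeler above 0.7 m/s and contact force between the fingers and peeler below 0.05 N).
It fails at once if the kitchen timer is moved by more than 30 mm (distance of timer from where it was at the start of the episode above 0.03 m).
It also fails if it takes over 96 s, if anything falls off the work surface, if the arm or the gripper's body presses on something with over 40 N, if the wrist force passes 120 N, or if a joint passes its speed limit or range.

## Robot

A 6-joint arm with a two-finger parallel gripper is mounted at the origin on a cart in front of the work surface, level with it; the furniture and walls round the work are solid. World frame = base frame: x ahead of the robot, y to its left, z up, the work surface at z = 0. Lengths are in m, angles in rad, forces in N, time in s.
With the tool pointing down it reaches from about 0.35 to 0.875 m from the base axis. Payload 15.5 kg.
Tool frame: the origin (TCP) lies midway between the tips of the shut fingers; the grasp point (between the pads) lies 19 mm behind it; z points along the fingers, y is the line along which they close (so a half turn about z gives the same grasp; the last joint's range is limited). The gripper opens to 85 mm and grips with 20 to 120 N. Pads are 22 mm wide; open, the fingers measure 114 mm over their backs; the gripper's body (76 mm by 85 mm) begins 54 mm behind the grasp point. The pads swing forward as they close: fully open they stand 13 mm farther back than shut.
Start: joints at [1.081, 0.494, 1.345, -0, 1.302, -0.096], TCP at [0.24, 0.577, 0.231] pointing down, gripper open.
Joint ranges: [-2.91, 2.91], [-0.82, 2.16], [0.22, 2.67], [-1.22, 4.37], [0.12, 2.79], [-3.08, 3.08]. Speed limits (rad/s): [1.89, 1.89, 2.57, 3.01, 3.01, 3.01].

## Interface

Orientations are given as a unit quaternion [w, x, y, z].
In Python, from bench import ctrl, cams gives the robot as it stands. The module is installed in compiled form; this text tells all that it offers. Calls block until the motion is done:
- ctrl.move_ptp(position, orientation): joint-space move of the TCP to a pose.
- ctrl.servo_line(position, orientation=None, velocity=0.15, until_force=None): straight line of the TCP; orientation=None keeps the orientation; velocity is the mean speed in m/s. With until_force (N) it stops when the force on the tool has changed by that much, and returns True; else False.
- ctrl.set_joints(angles): joint-space move.
- ctrl.grip(opening, newtons=None): opening from 0.0 (shut) to 1.0 (fully open); newtons is the grip in N (None keeps the last); returns when the fingers have stopped.
- ctrl.dwell(seconds).
- ctrl.solve_ik(position, orientation): joint angles nearest the present ones, or None.
- ctrl.get_obs(): the state.
- cams.camera(name): name is "scene" or "top"; returns (picture, depth): 400x640x3 uint8, red, green, blue; 400x640 float32, m along the optical axis (not along the pixel's ray), 0 where there is no reading.
- cams.get_calibration(name): a dict with "K" (3x3 intrinsics, pixels), "k1" (the pictures are not rectified: a ray, as slopes to the right and down, at radius r is drawn at 1 + k1 r^2 times it, then the intrinsics apply), "R" (3x3) and "t" (3): a world point X has camera coordinates R X + t. Camera axes: x right, y down, z forward; pixel columns grow to the right and rows downward; lengths in m; the calibration is good to about 2 mm. A picture is of the moment at which its call begins. get_calibration takes no time and is no camera call.
A pose or a line that the arm cannot do raises ctrl.IKError and nothing moves.
- ctrl.hand_in(): hands the job in; it is judged then, once.
The state is a dict: "clock": time; "joint_positions": joint angles; "joint_vel": joint speeds; "joint_efforts": joint torques, N m; "eef_pos": TCP position; "eef_rot": TCP orientation; "contact_force": force on the tool from outside, world axes, zero at the start; "wrist_torque": the same for the moment, N m; "width": opening from 0.0 (shut) to 1.0 (fully open); "finger_force": force on a finger pad.
Only numpy, scipy, OpenCV 4.12 (cv2) and the standard library are available. Lean on these libraries where they do the work, as an engineer would, in place of code of your own. Each camera call takes 0.05 s, during which the arm holds its last target. There are 200 camera calls.

## Working session

There is one attempt and no reset: what is moved stays moved. The work goes in short steps, each a Python script; the robot and the scene stay as the last script left them, time stands still between calls to the robot, and variables do not carry over. Pictures are saved under pics/ and viewed, at most 14 in all, crops included, and the job is handed in when it is done.

```bash
mkdir -p pics; python3 - <<'E'
from bench import ctrl,cams
import cv2,numpy as np
for n in("scene","top"):
    p,d=cams.camera(n); np.savez(f"pics/{n}0.npz",p=p,d=d)
    cv2.imwrite(f"pics/{n}0.png",cv2.resize(p[:,:,::-1],(800,500)))
    c=cams.get_calibration(n);print(n,c, "campos",-c["R"].T@c["t"])
o=ctrl.get_obs();print(o)
E
```

```text
scene {'K': array([[414.97754189,   0.        , 313.59886384],
       [  0.        , 414.97754189, 198.71165825],
       [  0.        ,   0.        ,   1.        ]]), 'k1': -0.09718011513908811, 'R': array([[ 0.87043876, -0.49173375,  0.02311481],
       [-0.27601143, -0.52638242, -0.80420099],
       [ 0.40761999,  0.69362776, -0.59390779]]), 't': array([-0.47518482,  0.18717152,  0.94449067])} campos [ 0.08028748 -0.79026556  0.7224477 ]
top {'K': array([[436.18817576,   0.        , 318.40804451],
       [  0.        , 436.18817576, 204.73886554],
       [  0.        ,   0.        ,   1.        ]]), 'k1': -0.10630259160350694, 'R': array([[-0.01290772, -0.99990645, -0.00452465],
       [-0.99343488,  0.01333831, -0.11361875],
       [ 0.11366847,  0.00302838, -0.99351412]]), 't': array([-0.00923857,  0.5165866 ,  1.06804569])} campos [ 0.39167278 -0.01936255  1.1197706 ]
{'clock': 0.1, 'joint_positions': array([ 1.08151355e+00,  4.94102441e-01,  1.34604458e+00,  1.98417459e-05,
        1.30244946e+00, -9.54852546e-02]), 'joint_vel': array([ 1.15907100e-03, -9.92925838e-04, -1.11846751e-03,  6.97766033e-04,
       -3.17149371e-05, -7.15698347e-04]), 'joint_efforts': array([ 8.38024152e-04, -8.83582950e+01, -3.84562647e+01, -2.51902411e-04,
        5.26640477e-03, -2.51180512e-05]), 'eef_pos': array([0.23965559, 0.57690923, 0.23077976]), 'eef_rot': array([-1.53828395e-04,  1.95631518e-01,  9.80677346e-01, -4.77856346e-04]), 'contact_force': array([-0.5611613 , -0.18062789, -0.08449834]), 'wrist_torque': array([-0.0411106 , -0.00572805, -0.00058344]), 'finger_force': 0.0, 'width': 1.0028215605928337}
```

View pics/top0.png

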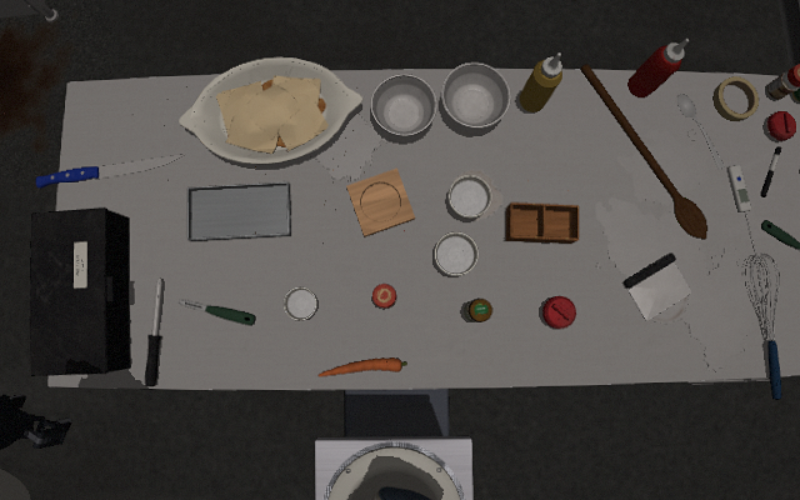

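View pics/scene0.png

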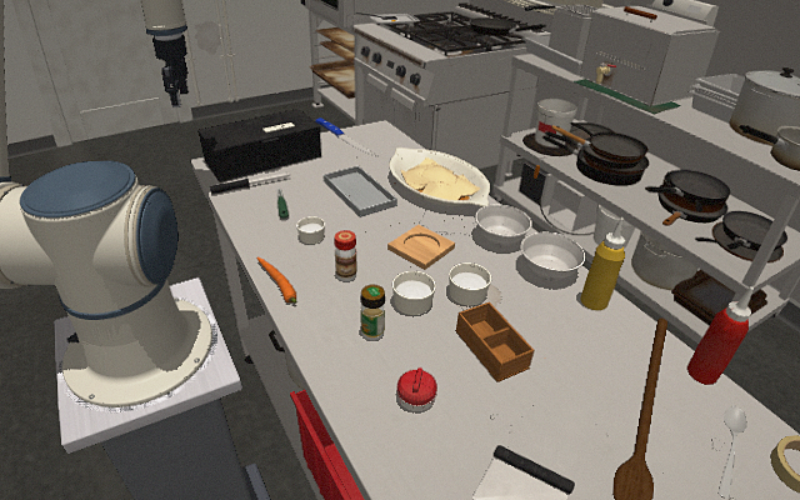

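The top view (800-px scale) shows the row: peeler (217,312), ramekin (302,303), red-capped jar_1 (384,295), jar_2 (480,310) and timer (560,312). The targets are the tray (240,211), board (381,201) and caddy (543,223). A carrot lies in front at (360,367), and two bigger bowls stand near the caddy at (456,254) and (469,197). The scene view agrees with this.

```bash
cat > vis.py <<'E'
import numpy as np,cv2
from bench import ctrl,cams
def rays(name,uv):
    c=cams.get_calibration(name); uv=np.asarray(uv,float).reshape(-1,1,2)
    n=cv2.undistortPoints(uv,c["K"],np.array([c["k1"],0,0,0,0.]))[:,0]
    d=np.c_[n,np.ones(len(n))]
    return -c["R"].T@c["t"], d@c["R"]          # origin, directions with unit optical depth
def onplane(name,uv,z):
    o,d=rays(name,uv); return o+d*((z-o[2])/d[:,2])[:,None]
def cloud(name,depth):
    v,u=np.mgrid[:400,:640]; o,d=rays(name,np.c_[u.ravel(),v.ravel()])
    P=o+d*depth.reshape(-1,1); P[depth.ravel()==0]=np.nan
    return P.reshape(400,640,3)
E
python3 - <<'E'
from vis import *
a=np.load("pics/top0.npz");p,d=a["p"],a["d"];P=cloud("top",d)
tab=P[250:290,300:420,2];print("table z",np.nanmedian(tab),np.nanstd(tab))
reg=dict(peeler=(140,232,210,265),ramekin=(222,225,260,262),jar1=(290,220,325,260),jar2=(365,230,402,265),timer=(425,230,470,270),caddy=(398,155,470,200),board=(272,130,335,192),tray=(145,140,240,197))
zb=dict(peeler=(.006,.03),ramekin=(.03,.06),jar1=(.09,.12),jar2=(.09,.12),timer=(.04,.07),caddy=(.04,.06),board=(.011,.025),tray=(.012,.035))
for k,(u0,v0,u1,v1) in reg.items():
    Q=P[v0:v1,u0:u1].reshape(-1,3);m=(Q[:,2]>zb[k][0])&(Q[:,2]<zb[k][1]);Q=Q[m].astype(np.float32)
    r=cv2.minAreaRect(Q[:,:2]*1000)
    print(k,len(Q),"z",np.percentile(Q[:,2],[5,50,95]).round(4),"mean",Q.mean(0)[:2].round(4),"rect",np.round(r[0],1),np.round(r[1],1),round(r[2],1))
E
```

```text
table z -0.0011082481878249562 0.016569927824597246
peeler 361 z [0.0082 0.0138 0.0177] mean [0.4026 0.3294] rect [406.4 357.2] [157.5  27.2] 79.6
ramekin 104 z [0.0312 0.0361 0.0387] mean [0.4243 0.1859] rect [423.8 181.5] [63.4 62.2] 89.5
jar1 290 z [0.1009 0.105  0.1077] mean [0.4351 0.0113] rect [435.3  11.4] [42.2 42.2] 89.3
jar2 290 z [0.0984 0.104  0.1072] mean [ 0.4057 -0.168 ] rect [ 404.9 -169. ] [43.7 42.1] 89.3
timer 310 z [0.0402 0.0424 0.0527] mean [ 0.3989 -0.3371] rect [ 399.5 -337.3] [54.3 54.2] 42.7
caddy 370 z [0.041  0.0475 0.0511] mean [ 0.5811 -0.3088] rect [ 581.9 -309.1] [141.   73.2] 86.2
board 1059 z [0.0117 0.0148 0.0182] mean [0.6332 0.0194] rect [633.   19.4] [112.9 112.1] 19.0
tray 433 z [0.013  0.0192 0.0237] mean [0.6195 0.3178] rect [618.2 316.6] [113. 215.] 1.8
```

```bash
python3 - <<'E'
from vis import *
from scipy import ndimage as ni
a=np.load("pics/top0.npz");p,d=a["p"],a["d"];P=cloud("top",d)
B=P[165:302,20:106].reshape(-1,3);B=B[B[:,2]>.05];print("box",B.min(0).round(3),B.max(0).round(3),np.percentile(B[:,2],99))
for n,(u0,v0,u1,v1) in dict(bowl1=(344,183,385,222),bowl2=(355,138,402,178),carrot=(250,280,330,305),peel=(130,230,215,265)).items():
    Q=P[v0:v1,u0:u1].reshape(-1,3);Q=Q[Q[:,2]>.006];print(n,Q.min(0).round(3),Q.max(0).round(3))
# peeler in colour: differs from table locally
r=p[230:268,132:214].astype(int);bg=np.median(r.reshape(-1,3),0);m=(abs(r-bg).max(2)>22)
l,k=ni.label(m,np.ones((3,3)));s=ni.sum(m,l,range(1,k+1));print(bg,sorted(s)[-4:])
m=np.isin(l,1+np.where(s>15)[0]);v,u=np.where(m);Q=onplane("top",np.c_[u+132,v+230],.01)
rr=cv2.minAreaRect((Q[:,:2]*1000).astype(np.float32));print("peeler",rr)
# ramekin outline
r=p[222:266,218:264];cv2.imwrite("pics/crop1.png",cv2.resize(p[215:275,125:270][:,:,::-1],(800,331),interpolation=cv2.INTER_NEAREST))
E
```

```text
box [0.283 0.538 0.05 ] [0.613 0.725 0.11 ] 0.10736095940623246
bowl1 [ 0.477 -0.174  0.022] [ 0.562 -0.089  0.053]
bowl2 [ 0.592 -0.205  0.006] [ 0.677 -0.119  0.052]
carrot [ 0.277 -0.03   0.006] [0.313 0.149 0.029]
peel [0.381 0.279 0.006] [0.43  0.433 0.021]
[114. 110. 107.] [np.float64(1.0), np.float64(2.0), np.float64(20.0), np.float64(378.0)]
peeler ((408.2418518066406, 352.040771484375), (152.63392639160156, 25.88164520263672), 75.92150115966797)
```

View pics/crop1.png

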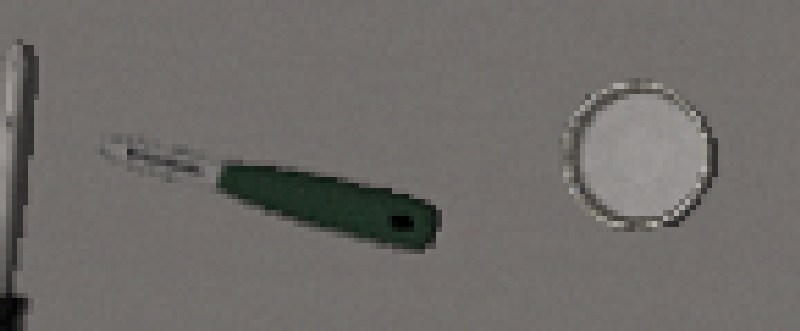

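```bash
cat > mv.py <<'E'
from vis import *
from scipy.spatial.transform import Rotation as Ro
def down(deg):
    """tool pointing down, fingers closing along heading deg"""
    out=[]
    for a in (deg,deg+180):
        f=np.radians(a); y=np.array([np.cos(f),np.sin(f),0]); z=np.array([0,0,-1.])
        q=Ro.from_matrix(np.c_[np.cross(y,z),y,z]).as_quat(); out.append(q[[3,0,1,2]])
    return out
def best(pos,deg,k=None):
    qs=down(deg)
    if k is not None: return qs[k],k
    c=[(abs(j[5]) if (j:=ctrl.solve_ik(pos,q)) is not None else 99) for q in qs]
    k=int(np.argmin(c)); print("half",k,np.round(c,2)); return qs[k],k
def stat(s):
    o=ctrl.get_obs(); print(s,round(o["clock"],2),"tcp",o["eef_pos"].round(4),"w",round(o["width"],3),"ff",round(o["finger_force"],1),"F",o["contact_force"].round(1)); return o
def pick(xy,deg,zg,opening=1.0,N=40,zc=.25,k=None):
    p=np.array([*xy,zc]); q,k=best(p,deg,k)
    ctrl.move_ptp(p,q); ctrl.grip(opening)
    ctrl.servo_line([*xy,zg+.03],velocity=.2)
    if ctrl.servo_line([*xy,zg],velocity=.06,until_force=8): stat("TOUCH")
    ctrl.grip(0.,N); stat("gripped")
    ctrl.servo_line([*xy,zc],velocity=.15); stat("lifted"); return k
def place(xy,deg,zp,k,release,zc=.25):
    q=down(deg)[k]
    ctrl.servo_line([*xy,zc],q,velocity=.25)
    ctrl.servo_line([*xy,zp+.025],velocity=.15)
    t=ctrl.servo_line([*xy,zp-.006],velocity=.025,until_force=3); stat(f"down {t}")
    ctrl.grip(release); ctrl.dwell(.2)
    ctrl.servo_line([*xy,zc],velocity=.15); stat("clear")
E
python3 - <<'E'
from mv import *
o,z=onplane("top",[(241.2,243.1)],.038)[0],None; print("ramekin",o)
print("peeler ends",onplane("top",[(142.8,241.6),(204.4,255.2)],.01))
p=ctrl.get_obs()["eef_pos"]; 
k=pick((.4353,.0113),-3.8,.068)
c,s=np.cos(np.radians(86.2)),np.sin(np.radians(86.2))
print("k",k,"slots",.5819+.034*c,-.3091+.034*s,.5819-.034*c,-.3091-.034*s)
a,_=cams.camera("scene");cv2.imwrite("pics/s1.png",a[:,:,::-1])
E
```

```text
ramekin [0.4221238  0.17691659 0.038     ]
peeler ends [[0.42870043 0.43986355 0.01      ]
 [0.39290894 0.27669774 0.01      ]]
half 0 [5.0e-02 9.9e+01]
gripped 4.48 tcp [0.4356 0.0113 0.0683] w 0.508 ff 39.6 F [-0.2  1.4  6.8]
lifted 5.85 tcp [0.4349 0.0113 0.2493] w 0.509 ff 40.8 F [ 0.9 -0.2 -1.6]
k 0 slots 0.5841533126135999 -0.2751747500780703 0.5796466873864 -0.3430252499219297
```

View pics/s1.png

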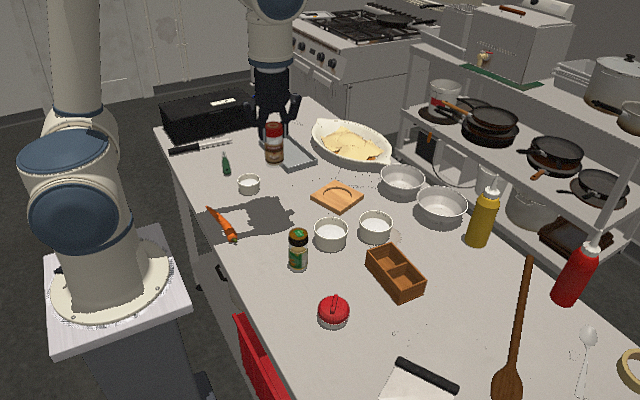

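Jar_1 is held upright by its cap at (274,145). Next it goes into the caddy's near compartment. I'm adding a guard so that a false force stop doesn't cause an early release.

```bash
python3 - <<'E'
s=open("mv.py").read()
s=s.replace("""    t=ctrl.servo_line([*xy,zp-.006],velocity=.025,until_force=3); stat(f"down {t}")
""","""    for _ in range(4):
        t=ctrl.servo_line([*xy,zp-.004],velocity=.025,until_force=4); o=stat(f"down {t}")
        if not t or o["eef_pos"][2]<zp+.004: break
""");open("mv.py","w").write(s)
E
python3 - <<'E'
from mv import *
place((.5842,-.2752),-3.8,.0722,0,.8)
k=pick((.4053,-.1685),-3.8,.067,k=0)
a,_=cams.camera("scene");cv2.imwrite("pics/s2.png",a[:,:,::-1])
E
```

```text
down True 9.43 tcp [ 0.5846 -0.2753  0.0721] w 0.513 ff 40.9 F [ 2.5 -0.2  3.7]
clear 11.33 tcp [ 0.5838 -0.275   0.2491] w 0.802 ff 0.0 F [-0.5 -0.7 -0.1]
gripped 14.53 tcp [ 0.4056 -0.1687  0.0673] w 0.505 ff 39.7 F [0.  0.4 5.8]
lifted 15.89 tcp [ 0.4049 -0.1683  0.2493] w 0.507 ff 40.7 F [-0.1 -0.3 -1.4]
```

View pics/s2.png

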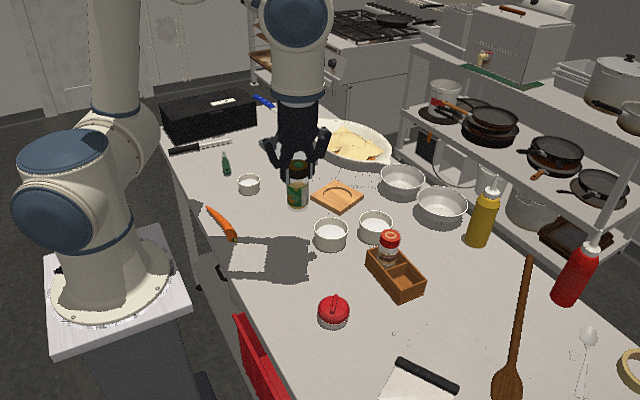

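Jar_1 stands upright in its compartment at (390,245), and jar_2 is held upright at (297,185). Placing jar_2 now, then remeasuring the ramekin and peeler.

```bash
python3 - <<'E'
from mv import *
place((.5796,-.3430),-3.8,.0712,0,.8)
p,d=cams.camera("top");np.savez("pics/top2.npz",p=p,d=d);P=cloud("top",d)
cv2.imwrite("pics/t2.png",cv2.resize(p[120:270,120:480][:,:,::-1],(800,333)))
from scipy import ndimage as ni
# ramekin outline: pixels unlike the table, filled
u0,v0,u1,v1=216,220,266,268
r=p[v0:v1,u0:u1].astype(int);bg=np.median(np.r_[r[:4].reshape(-1,3),r[-4:].reshape(-1,3)],0)
for th in(12,20,30):
    m=ni.binary_fill_holes(ni.binary_closing(abs(r-bg).max(2)>th,np.ones((3,3))));l,k=ni.label(m);m=l==1+np.argmax(ni.sum(m,l,range(1,k+1)))
    v,u=np.where(m);Q=onplane("top",np.c_[u+u0,v+v0],.036)[:,:2];(c,e,a)=cv2.minAreaRect((Q*1000).astype(np.float32))
    print(th,m.sum(),Q.mean(0).round(4),np.round(c,1),np.round(e,1))
Q=P[v0:v1,u0:u1].reshape(-1,3);
for t in(.012,.02,.03):
    q=Q[(Q[:,2]>t)];print(t,len(q),((q.max(0)+q.min(0))/2)[:2].round(4),(q.max(0)-q.min(0))[:2].round(4))
E
```

```text
down True 19.17 tcp [ 0.5796 -0.343   0.0713] w 0.508 ff 41.2 F [-1.3  0.3  8.8]
clear 21.07 tcp [ 0.5792 -0.3428  0.249 ] w 0.799 ff 0.0 F [-0.9  0.7 -0.6]
12 1407 [0.4347 0.186 ] [422.5 179.2] [112.3 118.2]
20 548 [0.4291 0.203 ] [427.8 205.4] [ 32.7 138.3]
30 508 [0.4296 0.2031] [427.6 205.1] [ 31.8 138.3]
0.012 1986 [0.4006 0.0389] [0.0346 0.0438]
0.02 1986 [0.4006 0.0389] [0.0346 0.0438]
0.03 1986 [0.4006 0.0389] [0.0346 0.0438]
```

View pics/t2.png

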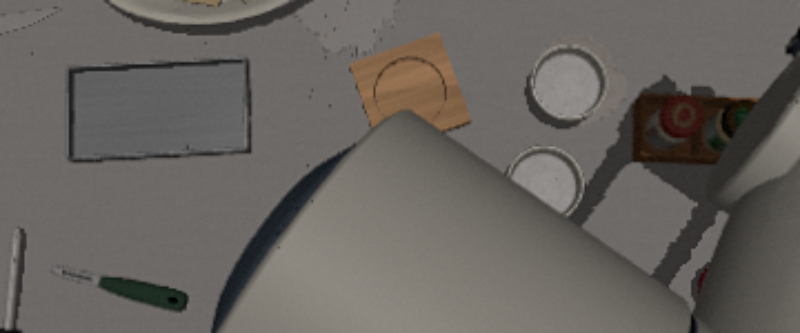

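The arm covers the ramekin here; both jars are visible in the caddy at about (680,115) and (735,125). I'll measure the ramekin from the first picture, which is still valid.

```bash
python3 - <<'E'
from vis import *
from scipy import ndimage as ni
a=np.load("pics/top0.npz");p,d=a["p"],a["d"];P=cloud("top",d)
u0,v0,u1,v1=218,220,266,268
r=p[v0:v1,u0:u1].astype(int);bg=np.median(np.r_[r[:4].reshape(-1,3),r[-4:].reshape(-1,3)],0)
for th in(12,18,25):
    m=ni.binary_fill_holes(ni.binary_closing(abs(r-bg).max(2)>th,np.ones((3,3))));l,k=ni.label(m);m=l==1+np.argmax(ni.sum(m,l,range(1,k+1)))
    v,u=np.where(m);Q=onplane("top",np.c_[u+u0,v+v0],.036)[:,:2];print(th,m.sum(),Q.mean(0).round(4),((Q.max(0)+Q.min(0))/2).round(4),np.ptp(Q,axis=0).round(4))
Q=P[v0:v1,u0:u1].reshape(-1,3)
for t in(.01,.02,.03):
    q=Q[Q[:,2]>t];print(t,len(q),((q.max(0)+q.min(0))/2)[:2].round(4),np.ptp(q,axis=0)[:2].round(4))
E
```

```text
12 597 [0.4231 0.1794] [0.4238 0.1791] [0.0672 0.0678]
18 593 [0.4229 0.1794] [0.4238 0.1791] [0.0671 0.0678]
25 567 [0.4225 0.1789] [0.4226 0.1791] [0.0648 0.0678]
0.01 562 [0.4238 0.1813] [0.0624 0.0639]
0.02 498 [0.4238 0.1813] [0.0624 0.0639]
0.03 104 [0.4238 0.1815] [0.0624 0.0635]
```

```bash
python3 - <<'E'
from mv import *
k=pick((.4233,.180),0,.006,N=40,zc=.2)
a,_=cams.camera("scene");cv2.imwrite("pics/s3.png",a[60:260,150:470][:,:,::-1].repeat(2,0).repeat(2,1));print(k)
E
```

```text
half 0 [0.27 2.87]
gripped 25.38 tcp [0.4235 0.1801 0.0067] w 0.749 ff 40.2 F [-1.6 -1.2 13.8]
lifted 26.82 tcp [0.4229 0.1799 0.1994] w 0.75 ff 44.2 F [ 0.5 -0.4 -1.3]
0
```

View pics/s3.png

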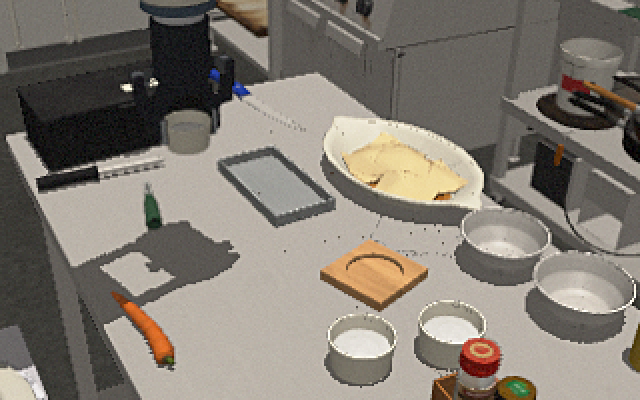

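Ramekin is held level at (187,130) in this crop. Next: place it in the board's well, then pick the peeler.

```bash
python3 - <<'E'
from mv import *
place((.633,.0194),0,.0145,0,1.0,zc=.2)
k=pick((.410,.360),-12,.003,opening=.8,N=40,zc=.16);print(k)
p,d=cams.camera("top")
a,_=cams.camera("scene")
cv2.imwrite("pics/s4.png",np.vstack([cv2.resize(x[:,:,::-1],(800,300)) for x in(a[60:180,150:470],p[120:240,120:440])]))
P=cloud("top",d);Q=P[130:192,272:335].reshape(-1,3);Q=Q[Q[:,2]>.03]
print("ramekin",len(Q),((Q.max(0)+Q.min(0))/2).round(4),Q.max(0)[2],np.ptp(Q,axis=0))
E
```

```text
down True 30.21 tcp [0.6329 0.0195 0.0148] w 0.746 ff 44.8 F [-1.8  0.5  8.1]
clear 32.15 tcp [0.6325 0.0194 0.1991] w 0.999 ff 0.0 F [ 0.7 -0.1  0.2]
half 0 [0.82 2.32]
gripped 35.91 tcp [0.4102 0.3601 0.0035] w 0.28 ff 39.4 F [-0.9 -1.1  6.6]
lifted 37.11 tcp [0.4096 0.3597 0.1593] w 0.28 ff 39.1 F [-0.1 -0.2 -0.7]
0
ramekin 389 [0.6323 0.02   0.0403] 0.05053633652589906 [0.0652667  0.06328507 0.02051277]
```

View pics/s4.png

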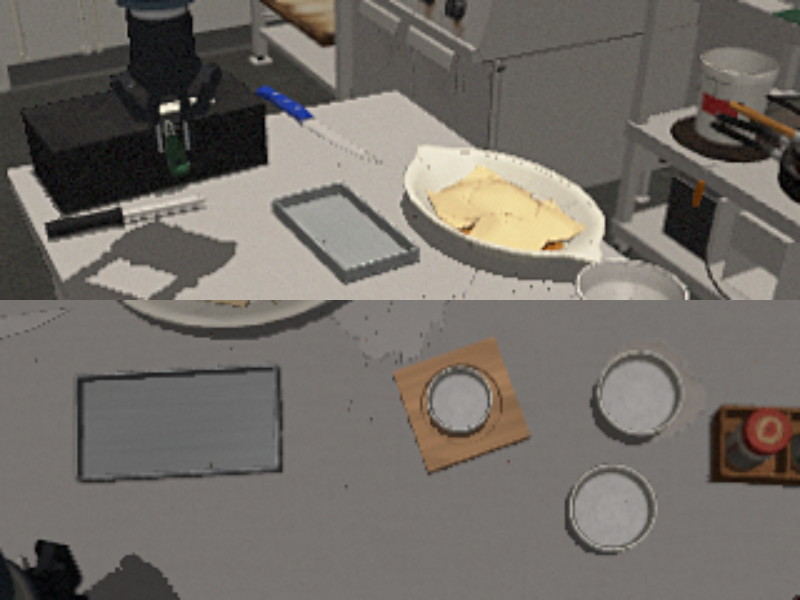

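The ramekin is in the well at (460,400) in the lower half, and it measures within about 1 mm of the board centre. The peeler is held at (172,150) in the upper half. Placing it in the tray.

```bash
python3 - <<'E'
from mv import *
place((.6185,.317),1.8,.0065,0,.55,zc=.16)
ctrl.move_ptp([.40,.36,.3],down(0)[0])
p,d=cams.camera("top");a,_=cams.camera("scene")
cv2.imwrite("pics/s5.png",np.vstack([cv2.resize(x[:,:,::-1],(800,300)) for x in(a[120:300,160:480],p[120:270,130:480])]))
P=cloud("top",d)
for n,(u0,v0,u1,v1),z0,z1 in [("tray",(155,145,232,192),.005,.03),("board",(272,130,335,192),.03,.06),("caddy",(398,150,470,200),.1,.13),("timer",(425,230,470,270),.04,.07)]:
    Q=P[v0:v1,u0:u1].reshape(-1,3);Q=Q[(Q[:,2]>z0)&(Q[:,2]<z1)].astype(np.float32)
    if n=="caddy":
        for s in(1,-1):
            q=Q[(Q[:,1]+.309)*s>0];print("jar",cv2.minAreaRect(q[:,:2]*1000),np.median(q[:,2]))
    else: print(n,cv2.minAreaRect(Q[:,:2]*1000),np.percentile(Q[:,2],[50,95]))
g=p[145:192,155:232].astype(int);v,u=np.where(g[:,:,1]-g[:,:,0]>8)
Q=onplane("top",np.c_[u+155,v+145],.012)[:,:2];print("handle",cv2.minAreaRect((Q*1000).astype(np.float32)))
Z=P[v+145,u+155];print("handle z vs y",np.polyfit(Z[:,1],Z[:,2],1),np.nanmedian(Z[:,2]))
E
```

```text
down True 40.13 tcp [0.6184 0.3169 0.0062] w 0.278 ff 39.4 F [ 0.3 -0.7  4.2]
clear 41.86 tcp [0.618  0.3168 0.159 ] w 0.549 ff 0.0 F [-0.5 -1.3 -0.3]
tray ((617.80908203125, 311.4206237792969), (112.07830810546875, 205.4809112548828), 1.9467719793319702) [0.01610788 0.02243133]
board ((632.3507080078125, 19.970722198486328), (63.14051055908203, 65.74732208251953), 89.06254577636719) [0.0332497  0.04584781]
jar ((582.7062377929688, -272.7469177246094), (43.592281341552734, 41.175392150878906), 55.2859001159668) 0.108982
jar ((578.8995361328125, -342.85211181640625), (41.911773681640625, 40.04481506347656), 82.354248046875) 0.10807762
timer ((398.1683349609375, -336.9337158203125), (54.38611602783203, 53.779884338378906), 51.27619171142578) [0.04233355 0.05370617]
handle ((616.8932495117188, 287.6739501953125), (22.02853012084961, 103.33676147460938), 2.561887741088867)
 ** On entry to DLASCL parameter number  4 had an illegal value
 ** On entry to DLASCL parameter number  4 had an illegal value
 ** On entry to DLASCL parameter number  4 had an illegal value
 ** On entry to DLASCL parameter number  4 had an illegal value
 ** On entry to DLASCL parameter number  5 had an illegal value
 ** On entry to DLASCL parameter number  4 had an illegal valueTraceback (most recent call last):
  File "<stdin>", line 15, in <module>
    c, resids, rank, s = lstsq(lhs, rhs, rcond)
                         ~~~~~^^^^^^^^^^^^^^^^^
    x, resids, rank, s = _umath_linalg.lstsq(a, b, rcond,
                         ~~~~~~~~~~~~~~~~~~~^^^^^^^^^^^^^
                                             signature=signature)
                                             ^^^^^^^^^^^^^^^^^^^^
    raise LinAlgError("SVD did not converge in Linear Least Squares")
numpy.linalg.LinAlgError: SVD did not converge in Linear Least Squares
```

View pics/s5.png

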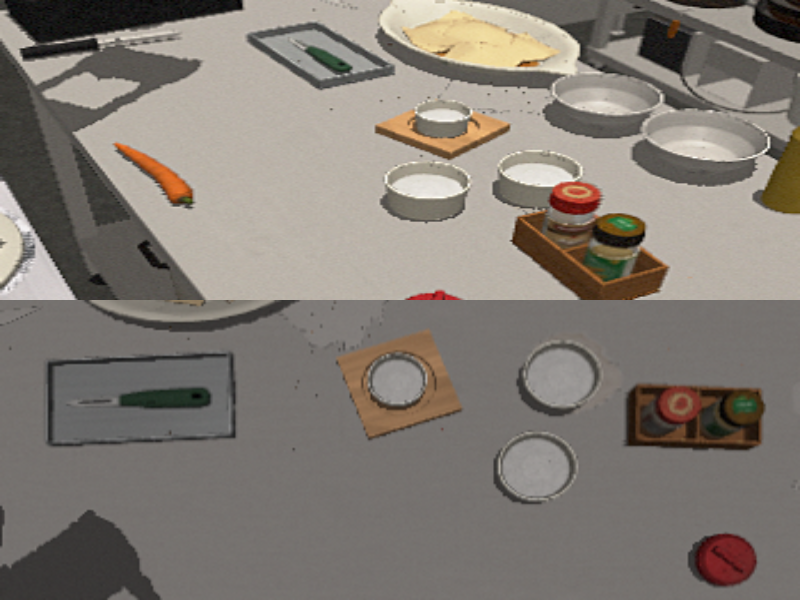

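All four things are in place. The peeler lies flat in the tray, with its centre about 4 mm from the tray's. The ramekin sits in the well, and both jars stand upright within about 3 mm of their compartment centres. The timer has not moved.

```bash
python3 -c "
from bench import ctrl
print(ctrl.hand_in(), ctrl.get_obs()['clock'])"
```

```text
the job is handed in; nothing more can be done
the job is handed in; nothing more can be done
```

I handed the job in with both jars upright in the caddy, the ramekin seated in the board's well, the peeler flat in the tray and the timer left where it stood; the last pictures confirmed this, but hand-in returned no verdict.

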